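Unload the driver-board rack and hook its cover back on

TASK

Unload all the torch driver boards from the slotted rack: first lift the front edge of the steel cover by its handle and tip it up until it clears the front lip, draw it out from under the rear lip and lay it flat, handle up, in the middle of the black rubber mat. Then slide each board straight up out of its slot by the grip bar on its top edge and stand it, bar up, right down on the bottom of a pocket of its own in the white foam tray with the slots; when all are in the tray, hook the cover back under the rear lip and lower it flat onto the empty rack behind its front lip, just as it was. Set things down without dropping them, and leave the torches, screwdriver, jar and cup where they are.

Things in the scene. Friction and masses are not known exactly. Their poses are not given: they have to be found in the camera images.
- rack: fixed aluminium rack with four upright board slots, 124 mm deep (x), 200 mm wide (y). Origin: centre of its underside; x from front to rear, y along the row of slots, z up. Slots at y = -66, -22, 22, 66 mm, 6 mm wide, from x = -42.5 to 34.5 mm, cut in grey combs at x below -26 and above 18 mm, 56 mm high; slot floor at z = 8 mm. The cover rests at z = 92 mm on ledges at front and rear
- rear_lip (a point): middle of the lower inner edge of the rear lip, at (42, 0, 104) mm in the rack's frame. The lip overhangs the cover's rear edge: x = 42..57 mm, z = 104..109 mm, full width. The cover can rise only 7 mm while level; under the lip it can tip up to about 35 degrees. An end wall stops it at x = 52 mm; low cheeks, inner faces at y = +-96 mm, stand beside the rear edge
- front_lip (a point): middle of the front lip's top, at (-57.5, 0, 112) mm in the rack's frame: an upright wall at x = -60..-55 mm, full width, in front of the cover's front edge. The cover cannot slide out level: its front must be tipped up about 8 degrees or more, then it is drawn out to the front (rack -x) and up; it goes back the same way
- cover: loose steel cover plate, 103 mm (x) by 186 mm (y) by 5 mm, about 0.3 kg, with an upright black handle fin. Origin: underside of the plate, 52 mm from its front edge and 51 mm from its rear edge; x to the rear edge, z up. Seated, its frame is the rack's raised 92 mm; it tips about its rear lower edge at x = 51 mm
- handle (a point): grip point on the cover's handle fin, at (-15, 0, 28) mm in the cover's frame. The fin is 12 mm thick in y, 30 mm long in x (from -30 to 0 mm) and stands 36 mm above the plate (z = 5 to 41 mm)
- mat: fixed black rubber mat on the bench, 180 mm (x) by 260 mm (y), 4 mm thick; origin at the centre of its underside. The cover is laid here while the boards are moved
- tray: loose white foam tray with four pockets, 130 mm (x) by 186 mm (y) by 55 mm tall, about 0.6 kg; origin at the centre of its underside, z up. Pockets centred at x = 0, y = -66, -22, 22, 66 mm, each 84 mm long (x), 10 mm wide (y), with their floor at z = 10 mm and their mouth at z = 55 mm
- board1: driver board (2 to 4 of boards 1-4 are present, all alike), 72 mm wide (x), 80 mm tall (z), about 60 g: green panel 3 mm thick (y) with a black grip bar along its top edge, 50 mm long (x), 10 mm thick (y), from z = 64 to 80 mm. Origin: middle of its lower edge. Starts upright in a rack slot, on the slot floor, under the cover
- board2: driver board (2 to 4 of boards 1-4 are present, all alike), 72 mm wide (x), 80 mm tall (z), about 60 g: green panel 3 mm thick (y) with a black grip bar along its top edge, 50 mm long (x), 10 mm thick (y), from z = 64 to 80 mm. Origin: middle of its lower edge. Starts upright in a rack slot, on the slot floor, under the cover
- board3: driver board (2 to 4 of boards 1-4 are present, all alike), 72 mm wide (x), 80 mm tall (z), about 60 g: green panel 3 mm thick (y) with a black grip bar along its top edge, 50 mm long (x), 10 mm thick (y), from z = 64 to 80 mm. Origin: middle of its lower edge. Starts upright in a rack slot, on the slot floor, under the cover
- board4: driver board (2 to 4 of boards 1-4 are present, all alike), 72 mm wide (x), 80 mm tall (z), about 60 g: green panel 3 mm thick (y) with a black grip bar along its top edge, 50 mm long (x), 10 mm thick (y), from z = 64 to 80 mm. Origin: middle of its lower edge. Starts upright in a rack slot, on the slot floor, under the cover
- torch1: black torch standing on its tail, 120 mm tall, 36 mm across; origin at its foot
- torch2: black torch standing on its tail, 120 mm tall, 36 mm across; origin at its foot
- torch3: black torch lying on the bench, 120 mm long, 36 mm across; origin at the underside of its middle
- driver: screwdriver lying on the bench behind the rack; bystander
- jar: small closed jar, 50 mm across, 60 mm tall; bystander
- cup: small grey parts cup, 70 mm across, 50 mm tall; bystander
There are look-alikes about, which are no part of the job. Leave any brown or turquoise look-alike of the cover alone.

How it is judged:
By the outcome, as a careful person would: the job done as asked, in the order asked, and still so for the second after the job is handed in, with the robot touching nothing.
Of board1, board2, board3, board4 only 2 to 4 are there at a start; the rules pass over those that are not, and their reading is None.
At some moment in a run one of tray may be knocked a few centimetres aside while the robot is not near it.
It also fails if it takes over 210 s, if anything falls off the work surface, if the arm or the gripper's body presses on something with over 40 N, if the wrist force passes 120 N, or if a joint passes its speed limit or range.

ROBOT

A 6-joint arm with a two-finger parallel gripper is mounted at the origin on the work surface. World frame = base frame: x ahead of the robot, y to its left, z up, the work surface at z = 0. Lengths are in m, angles in rad, forces in N, time in s.
With the tool pointing down it reaches from about 0.325 to 0.9 m from the base axis. Payload 6.1 kg.
Tool frame: the origin (TCP) lies at the centre of the arm's flange, where the gripper is bolted on; the fingertips stand 182 mm ahead of it and the grasp point (between the pads) lies 164 mm ahead of it; z points along the fingers, y is the direction in which the jaws open and shut (so a half turn about z gives the same grasp; the last joint's range is limited). The gripper opens to 87 mm and grips with 3 to 60 N. Pads are 19 mm wide; open, the fingers measure 117 mm over their backs; the gripper's body (75 mm by 190 mm) begins 51 mm behind the grasp point.
Start: joints at [-1.366, 0.22, 1.526, -0, 1.395, -0.126], TCP at [0.203, -0.591, 0.405] pointing down, gripper open.
Joint ranges: [-2.98, 2.98], [-0.91, 2.08], [0.09, 2.57], [-1.24, 4.39], [0.2, 2.65], [-2.68, 2.68]. Speed limits (rad/s): [2.57, 2.57, 3.01, 3.14, 3.14, 3.14].

INTERFACE

Orientations are given as a unit quaternion [w, x, y, z].
In Python, from bench import read_state, grab_frame, close_job gives the robot as it stands.
- The arm moves only by the tool move_arm, never from a script. Its argument "moves" is text: rows parted by semicolons, each of 7 numbers parted by spaces: the shift along the world's x, y, z in m, then the turn, a rotation vector about the world's x, y, z in rad, then the finger opening in m, from 0 to 0.087. In form: tx ty tz rx ry rz claw; .... A call has exactly 5 rows; each row shifts and turns the commanded pose from where the row before left it; what a row does not reach is not made up. A row lasts 1/8 s, in which the tool goes at most 62.5 mm and 10.7 degrees, less where a joint would pass 70% of its speed; a pose out of reach is approached as far as the arm can. A call with a gripper value outside its range is refused whole. The fingers move at their own pace and stop on an object; "grip_force" is the grip in N (left out, the last holds). Time passes only in rows, so rows that do not move let the fingers close, or fill a call up. It gives the time, the measured TCP pose, the force and the opening at its end, in the units of the state.
- read_state(): the state, without advancing time (a new reading comes with each control period).
- grab_frame(name): name is "side" or "top" or "wrist"; returns a dict with "image" (400x640x3 uint8, blue, green, red), "camera_matrix" (3x3 intrinsics, pixels), "R" (3x3) and "t" (3): a world point X has camera coordinates R X + t; the wrist camera has in their place "tool_from_camera" (4x4, takes a point from camera to tool coordinates, whose origin is the TCP and whose axes are the flange's). Camera axes: x right, y down, z forward; pixel columns grow to the right and rows downward; lengths in m; the calibration is good to about 2 mm. The wrist camera is an equidistant fisheye: a pixel r from the principal point sees the ray r / f radians off the axis. A picture is of the moment at which its call begins: read the wrist's pose just before it. There is no depth.
- close_job(): hands the job in, once; it reports no verdict.
The state is a dict: "time": time; "joint_positions": joint angles; "dq": joint speeds; "effort": joint torques, N m; "ee_pos": TCP position; "tcp_rot": TCP orientation; "wrist_force": force on the tool from outside, world axes, zero at the start; "ft_torque": the same for the moment, N m; "gripper_width": opening from 0.0 (shut) to 1.0 (fully open).
Only numpy, scipy, OpenCV 4.12 (cv2) and the standard library are available. Lean on these libraries where they do the work, as an engineer would, in place of code of your own. Each camera call takes 0.05 s, during which the arm holds its last target. There are 200 camera calls.

## Working session

There is one attempt and no reset: what is moved stays moved. The work goes in short steps, Python scripts to look and compute and a tool call to move; the robot and the scene stay as the last step left them, time stands still between calls to the robot, and variables do not carry over. Pictures are saved under pics/ and viewed, about 12 in all and at most 16, crops included, and the job is handed in when it is done.

Besides the shell and the picture viewer there is one more tool, called after ">>>" in YAML: its name, and indented under it one key for each argument. move_arm: Moves the arm, as the interface text tells. Its arguments: {"type":"object","properties":{"moves":{"type":"string"},"grip_force":{"type":"number"}},"required":["moves"]}

```bash
mkdir -p pics; ls
cat > h.py <<'E'
import numpy as np, cv2
from bench import read_state, grab_frame, close_job
from scipy.spatial.transform import Rotation as Ro
def proj(f,X):
    X=np.atleast_2d(X); c=X@np.array(f["R"]).T+np.array(f["t"]); p=c@np.array(f["camera_matrix"]).T
    return p[:,:2]/p[:,2:]
def ray(f,uv,z):
    uv=np.atleast_2d(uv).astype(float); K=np.array(f["camera_matrix"]);R=np.array(f["R"]);t=np.array(f["t"])
    d=np.c_[uv,np.ones(len(uv))]@np.linalg.inv(K).T@R; o=-R.T@t
    return o+d*((z-o[2])/d[:,2])[:,None]
def shot(n,fn,crop=None,s=1):
    st=read_state(); f=grab_frame(n); im=np.array(f["image"])
    cv2.imwrite("pics/raw_"+fn,im)
    if crop: im=im[crop[1]:crop[3],crop[0]:crop[2]]
    if s!=1: im=cv2.resize(im,None,fx=s,fy=s,interpolation=cv2.INTER_CUBIC)
    cv2.imwrite("pics/"+fn,im); return st,f
def wray(st,f,uv,z):
    K=np.array(f["camera_matrix"]);T=np.array(f["tool_from_camera"]);q=st["tcp_rot"]
    R=Ro.from_quat([q[1],q[2],q[3],q[0]]).as_matrix(); uv=np.atleast_2d(uv).astype(float)
    a=(uv-K[:2,2])/[K[0,0],K[1,1]]; r=np.linalg.norm(a,axis=1,keepdims=True)+1e-12
    d=np.c_[a/r*np.sin(r),np.cos(r)]@T[:3,:3].T@R.T; o=R@T[:3,3]+np.array(st["ee_pos"])
    return o+d*((z-o[2])/d[:,2])[:,None]
def wproj(st,f,X):
    K=np.array(f["camera_matrix"]);T=np.array(f["tool_from_camera"]);q=st["tcp_rot"]
    R=Ro.from_quat([q[1],q[2],q[3],q[0]]).as_matrix(); X=np.atleast_2d(X)
    c=((X-np.array(st["ee_pos"]))@R-T[:3,3])@T[:3,:3]
    rr=np.linalg.norm(c[:,:2],axis=1); th=np.arctan2(rr,c[:,2])
    return c[:,:2]/rr[:,None]*th[:,None]*[K[0,0],K[1,1]]+K[:2,2]
E
python3 - <<'E'
from h import *
for n in ["top","side"]:
    st,f=shot(n,n+"0.png"); print(n,f["camera_matrix"],f["R"],f["t"])
print(st)
E
```

```text
pics
top [[463.27304984   0.         320.87292852]
 [  0.         463.27304984 198.78279792]
 [  0.           0.           1.        ]] [[-0.01736511 -0.99982244 -0.00731734]
 [-0.99557029  0.01796668 -0.09228758]
 [ 0.09240266  0.00568235 -0.99570551]] [-0.00298443  0.53022703  1.42211924]
side [[407.66025947   0.         316.11825167]
 [  0.         407.66025947 202.4679415 ]
 [  0.           0.           1.        ]] [[-0.84443616 -0.53564348  0.00369124]
 [-0.37750303  0.59021227 -0.71354113]
 [ 0.38002504 -0.60393339 -0.70060362]] [0.4436388  0.26319795 1.15696351]
{'time': 0.05, 'joint_positions': array([-1.36609767e+00,  2.21215954e-01,  1.52759530e+00,  1.26711560e-05,
        1.39468004e+00, -1.26133116e-01]), 'dq': array([-0.00154001,  0.00055826, -0.0020305 ,  0.00061472,  0.00032292,
        0.00096626]), 'effort': array([ 2.71457702e-04, -4.96313703e+01, -3.88845706e+01,  7.01210392e-02,
        5.20715641e-02, -7.03384649e-05]), 'ee_pos': array([ 0.20294354, -0.59085595,  0.40365159]), 'tcp_rot': array([-9.48833463e-04,  9.86349699e-01,  1.64661381e-01, -3.10506578e-05]), 'wrist_force': array([-0.42046542,  0.3702085 , -0.16792679]), 'ft_torque': array([0.00875929, 0.02935681, 0.02772157]), 'gripper_width': 0.9980757643318402}
```

View pics/top0.png

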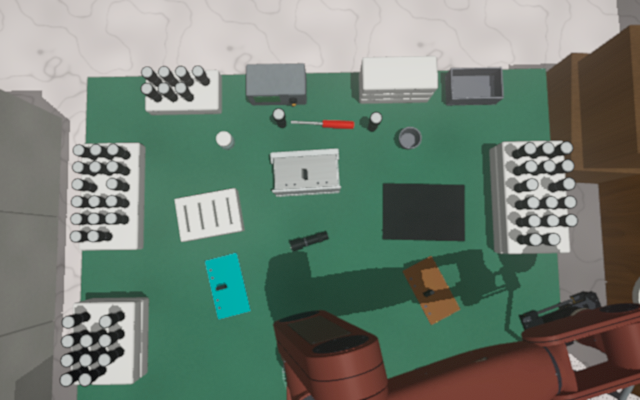

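View pics/side0.png

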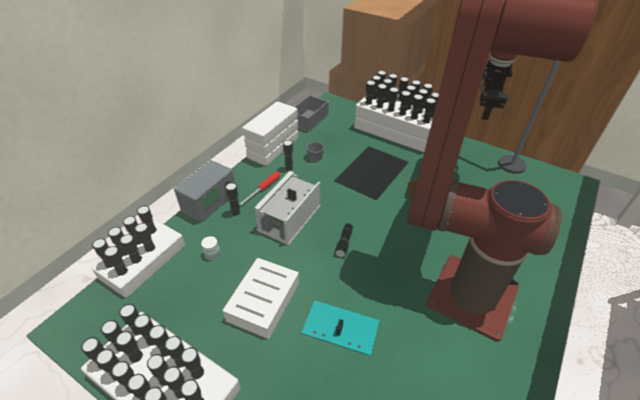

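Top view: the rack is at about (306,172) with its steel cover, the mat at (424,212) and the tray at (209,214). A torch lies at (309,240). The turquoise and brown look-alikes are at (227,285) and (432,290).

Run:
```python
from h import *
im=cv2.imread("pics/raw_top0.png")
cv2.imwrite("pics/c1.png",cv2.resize(im[135:255,160:350],None,fx=4.2,fy=4.2,interpolation=cv2.INTER_CUBIC))
f=grab_frame("top")
hsv=cv2.cvtColor(im,cv2.COLOR_BGR2HSV)
# mat
m=((im.max(2)<40)).astype(np.uint8); 
n,l,s,c=cv2.connectedComponentsWithStats(m); i=l[212,424]
def rect(l,i,z):
    p=np.argwhere(l==i)[:,::-1]+0.0
    w=ray(f,p,z)[:,:2].astype(np.float32); return cv2.minAreaRect(w)
print("mat",s[i],rect(l,i,.004))
w=((hsv[...,1]<40)&(hsv[...,2]>170)).astype(np.uint8)
n,l,s,c=cv2.connectedComponentsWithStats(w); i=l[205,182]
print("tray",s[i],rect(l,i,.055))
print(hsv[205,182],hsv[160,290],hsv[172,290],hsv[192,300])
```

```text
mat [     0      0    640    400 253163] ((0.5522114634513855, 2.682209014892578e-05), (2.1078121662139893, 1.2769817113876343), 88.77716827392578)
tray [ 175  189   67   53 2397] ((0.4855472445487976, 0.3336772322654724), (0.1318041831254959, 0.18860317766666412), 9.345780372619629)
[ 30   5 214] [ 60   4 179] [ 60   4 183] [ 78  11 111]
```

View pics/c1.png

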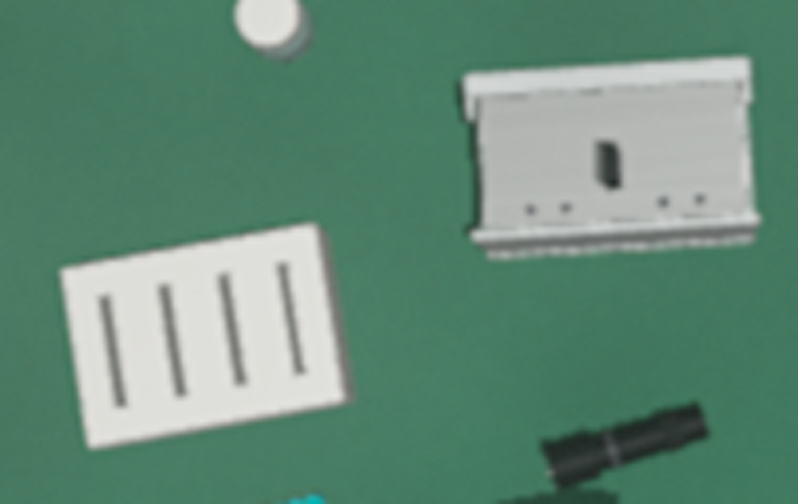

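Crop: the rear lip runs from (463,75) to (750,58), the front lip from (472,237) to (758,217), and the handle is at (608,165). Tray edges are clear and its size matches.

Run:
```python
from h import *
f=grab_frame("top"); im=np.array(f["image"])
P=lambda a:np.array(a)/4.2+[160,135]-0.4
print("rear lip rear top edge",ray(f,P([[463,75],[750,58]]),.109)[:,:2])
print("rear lip front edge",ray(f,P([[478,97],[748,82]]),.109)[:,:2])
print("front lip",ray(f,P([[472,237],[758,217]]),.112)[:,:2])
g=im.astype(int); sub=(im.max(2)<45).astype(np.uint8); sub[:, :375]=0; sub[:,475:]=0; sub[:175]=0; sub[248:]=0
p=np.argwhere(sub)[:,::-1]+0.; print("mat",cv2.minAreaRect(ray(f,p,.004)[:,:2].astype(np.float32)))
print("torch3",ray(f,P([[545,465],[705,420]]),.018)[:,:2]); print("torches",ray(f,[[279,115],[375,118]],.12)[:,:2],"cup",ray(f,[[408,137]],.05),"jar",ray(f,[[223,138]],.06))
```

```text
rear lip rear top edge [[ 0.66311198  0.13626911]
 [ 0.67147797 -0.06680582]]
rear lip front edge [[ 0.64716302  0.12578218]
 [ 0.65431866 -0.06503672]]
front lip [[ 0.54745539  0.13044495]
 [ 0.55789551 -0.06995075]]
mat ((0.3984776735305786, -0.3913998007774353), (0.03442887216806412, 1.5337718650698662e-08), 89.00251770019531)
torch3 [[ 0.38718252  0.08815458]
 [ 0.41832583 -0.03088976]]
torches [[ 0.77310974  0.10698177]
 [ 0.75851815 -0.17733186]] cup [[ 0.71525571 -0.28603844  0.05      ]] jar [[0.72072618 0.28634642 0.06      ]]
```

>>> move_arm:
  moves: "0.026 0.041 0.006 0 0 -0.019 0.087;0.026 0.041 0.006 0 0 -0.019 0.087;0.026 0.041 0.006 0 0 -0.019 0.087;0.026 0.041 0.006 0 0 -0.019 0.087;0.026 0.041 0.006 0 0 -0.019 0.087"
  grip_force: 30

```text
time: 0.82
ee_pos: [0.3336, -0.3846, 0.4348]
tcp_rot: [-0.0, 0.993, 0.117, 0.0]
wrist_force: [0.1, -0.1, -0.5]
gripper_width: 0.998
```

>>> move_arm:
  moves: "0.026 0.041 0.006 0 0 -0.019 0.087;0.026 0.041 0.006 0 0 -0.019 0.087;0.026 0.041 0.006 0 0 -0.019 0.087;0.026 0.041 0.006 0 0 -0.019 0.087;0.026 0.041 0.006 0 0 -0.019 0.087"

```text
time: 1.45
ee_pos: [0.4635, -0.1796, 0.4649]
tcp_rot: [0.0, 0.998, 0.07, 0.0]
wrist_force: [0.3, -0.3, 0.7]
gripper_width: 1.002
```

>>> move_arm:
  moves: "0.026 0.041 0.006 0 0 -0.019 0.087;0.026 0.041 0.006 0 0 -0.019 0.087;0.026 0.041 0.006 0 0 -0.019 0.087;0.022 0.041 0.006 0 0 -0.019 0.087;0.0 0.041 0.006 0 0 -0.019 0.087"

```text
time: 2.08
ee_pos: [0.5638, 0.0254, 0.4943]
tcp_rot: [-0.0, 1.0, 0.023, -0.0]
wrist_force: [1.8, -0.3, -0.6]
gripper_width: 1.001
```

Run:
```python
from h import *
st,f=shot("wrist","w1.png"); print(st["ee_pos"],st["tcp_rot"],st["wrist_force"]); print(f["camera_matrix"],f["tool_from_camera"])
```

```text
[0.5638311  0.02541121 0.49426629] [-7.86931131e-05  9.99741128e-01  2.27499223e-02 -3.34622095e-04] [ 1.81239095 -0.32699726 -0.56633326]
[[309.70691629   0.         316.28564221]
 [  0.         309.70691629 195.63369939]
 [  0.           0.           1.        ]] [[ 1.39395403e-03 -9.67974459e-01 -2.51044825e-01  6.96108608e-02]
 [ 9.99998938e-01  1.45582745e-03 -6.07510368e-05 -6.30476710e-04]
 [ 4.24283400e-04 -2.51044474e-01  9.67975460e-01  2.02538554e-02]
 [ 0.00000000e+00  0.00000000e+00  0.00000000e+00  1.00000000e+00]]
```

View pics/w1.png

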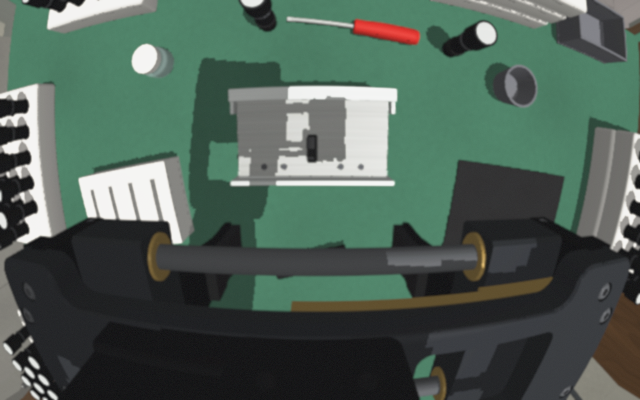

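The wrist view shows the front lip at (231..395,183), the rear lip from row 90 to 98 and the handle top at about (312,137). Next I refine these.

Run:
```python
from h import *
st=read_state(); f=grab_frame("wrist"); im=np.array(f["image"])
cv2.imwrite("pics/w1c.png",cv2.resize(im[80:200,215:410],None,fx=4,fy=4,interpolation=cv2.INTER_CUBIC))
```

```text
(no output)
```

View pics/w1c.png

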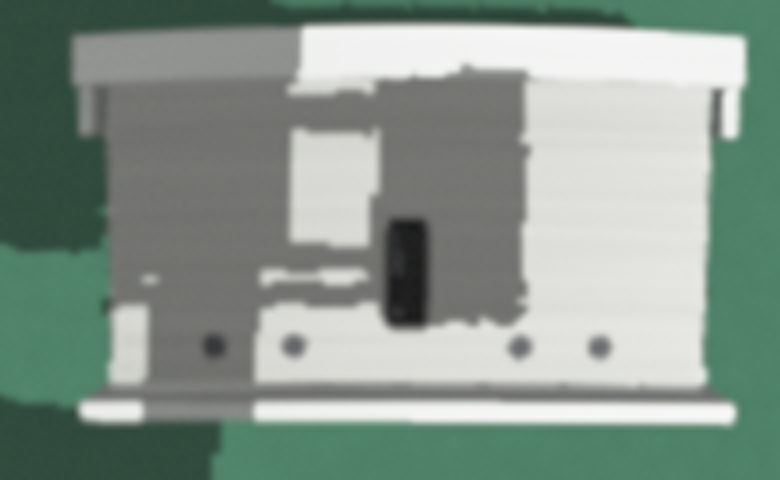

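Run:
```python
from h import *
st=read_state(); f=grab_frame("wrist")
W=lambda a,z: wray(st,f,np.array(a)/4+[215,80]-0.4,z)[:,:2]
fl=W([[80,402],[80,423],[736,402],[736,424]],.112); rl=W([[72,36],[72,84],[747,38],[747,86]],.109); h=W([[390,326],[427,326]],.133)
print(fl,rl,h,sep="\n")
for p in (fl,rl):
    d=p[:2].mean(0)-p[2:].mean(0); print(np.linalg.norm(d),np.degrees(np.arctan2(-d[0],d[1])),p.mean(0))
v=rl.mean(0)-fl.mean(0); print(np.degrees(np.arctan2(v[1],v[0])),np.linalg.norm(v),"exp .107")
```

```text
[[ 0.55327659  0.12826395]
 [ 0.54667353  0.1283233 ]
 [ 0.5636429  -0.07229983]
 [ 0.55677194 -0.07307208]]
[[ 0.6645219   0.13368   ]
 [ 0.64991541  0.13306676]
 [ 0.67427987 -0.06725343]
 [ 0.6596942  -0.06814301]]
[[0.58366253 0.03425227]
 [0.58419359 0.02396852]]
0.20123988955412167 2.9145506974006743 [0.55509124 0.02780384]
0.20130874684370204 2.781334836687986 [0.66210284 0.03283758]
2.6931653999678 0.10712992998893421 exp .107
```

>>> move_arm:
  moves: "0.017 0.002 -0.06 0 0 0.003 0.087;0.017 0.0024 -0.06 0 0 0 0.087;0 0 -0.05 0 0 0 0.06;0 0 -0.025 0 0 0 0.05;0 0 -0.012 0 0 0 0.04"
  grip_force: 40

```text
time: 2.85
ee_pos: [0.5961, 0.0272, 0.2853]
tcp_rot: [-0.0, 1.0, 0.024, -0.002]
wrist_force: [-0.0, -0.3, 1.1]
gripper_width: 0.74
```

```bash
cat > tip.py <<'E'
from h import *
# tip rows: rotate cover by th total in n rows about pivot, raising dz
def rows(th0,th1,n,off=(-.066,.192),yaw=np.radians(2.8)):
    t=np.linspace(th0,th1,n+1); x=off[0]*np.cos(t)+off[1]*np.sin(t); z=-off[0]*np.sin(t)+off[1]*np.cos(t)
    dx,dz,dt=np.diff(x),np.diff(z),np.diff(t); c,s=np.cos(yaw),np.sin(yaw)
    return np.round(np.c_[dx*c,dx*s,dz,-dt*s,dt*c],4)
if __name__=="__main__":
    st=read_state(); print(st["ee_pos"],st["tcp_rot"],st["wrist_force"],st["gripper_width"]); print(rows(0,.32,10))
E
python3 tip.py
```

```text
[0.59614329 0.02721195 0.28534862] [-2.64379173e-05  9.99713144e-01  2.38781851e-02 -1.86051218e-03] [-0.03471601 -0.32884525  1.09846665] 0.7399896883126265
[[ 0.0062  0.0003  0.002  -0.0016  0.032 ]
 [ 0.0062  0.0003  0.0018 -0.0016  0.032 ]
 [ 0.0063  0.0003  0.0016 -0.0016  0.032 ]
 [ 0.0063  0.0003  0.0014 -0.0016  0.032 ]
 [ 0.0064  0.0003  0.0012 -0.0016  0.032 ]
 [ 0.0064  0.0003  0.001  -0.0016  0.032 ]
 [ 0.0064  0.0003  0.0008 -0.0016  0.032 ]
 [ 0.0065  0.0003  0.0006 -0.0016  0.032 ]
 [ 0.0065  0.0003  0.0004 -0.0016  0.032 ]
 [ 0.0065  0.0003  0.0002 -0.0016  0.032 ]]
```

>>> move_arm:
  moves: "0.001 0.002 -0.002 0 0 0 0.04;0 0 0 0 0 0 0.02;0 0 0 0 0 0 0.005;0 0 0 0 0 0 0.005;0 0 0 0 0 0 0.005"

```text
time: 3.48
ee_pos: [0.5981, 0.0304, 0.2862]
tcp_rot: [-0.0, 1.0, 0.024, 0.0]
wrist_force: [0.3, 3.1, 2.3]
gripper_width: 0.176
```

>>> move_arm:
  moves: "0 0 0 0 0 0 0.005;0 0 0 0 0 0 0.005;0 0 0 0 0 0 0.005;0 0 0 0 0 0 0.005;0 0 0 0 0 0 0.005"

```text
time: 4.1
ee_pos: [0.5981, 0.0307, 0.2862]
tcp_rot: [-0.0, 1.0, 0.024, 0.0]
wrist_force: [-1.4, 5.0, 4.4]
gripper_width: 0.131
```

>>> move_arm:
  moves: "0.006 0.0003 0.002 -0.0016 0.032 0 0.005;0.006 0.0003 0.0018 -0.0016 0.032 0 0.005;0.006 0.0003 0.0016 -0.0016 0.032 0 0.005;0.006 0.0003 0.0014 -0.0016 0.032 0 0.005;0.006 0.0003 0.0012 -0.0016 0.032 0 0.005"

```text
time: 4.72
ee_pos: [0.6287, 0.0315, 0.2937]
tcp_rot: [0.002, 0.997, 0.024, -0.08]
wrist_force: [2.6, 2.0, -0.3]
gripper_width: 0.132
```

>>> move_arm:
  moves: "0.006 0.0003 0.0015 -0.0016 0.032 0 0.005;0.006 0.0003 0.0013 -0.0016 0.032 0 0.005;0.006 0.0003 0.0011 -0.0016 0.032 0 0.005;0.006 0.0003 0.0008 -0.0016 0.032 0 0.005;0.006 0.0003 0.0004 -0.0016 0.032 0 0.005"

```text
time: 5.35
ee_pos: [0.6578, 0.0327, 0.297]
tcp_rot: [0.005, 0.987, 0.024, -0.161]
wrist_force: [-0.7, -0.3, -3.6]
gripper_width: 0.133
```

>>> move_arm:
  moves: "-0.005 -0.0002 0.0003 0 0 0 0.005;-0.005 -0.0002 0.0003 0 0 0 0.005;-0.006 -0.0003 0.0004 0 0 0 0.005;-0.006 -0.0003 0.001 0 0 0 0.005;-0.004 -0.0002 0.001 0 0 0 0.005"

```text
time: 5.98
ee_pos: [0.6315, 0.0321, 0.3022]
tcp_rot: [0.004, 0.987, 0.024, -0.159]
wrist_force: [-0.2, -0.1, -4.4]
gripper_width: 0.137
```

Run:
```python
from h import *
st,f=shot("side","s1.png",(220,130,360,260),4); print(st["ee_pos"],st["wrist_force"])
```

```text
[0.63145635 0.032051   0.30215556] [-0.18166763 -0.08213705 -4.43555894]
```

View pics/s1.png

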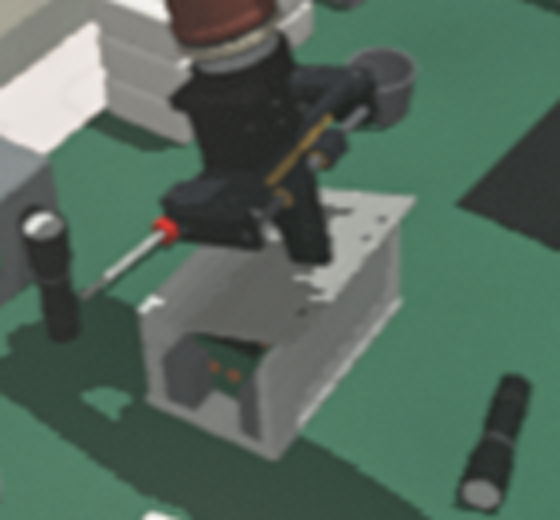

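The cover's front edge is above the front lip, and the crop shows it drawn forward free of the rear lip. Next I lift it and measure the mat.

>>> move_arm:
  moves: "-0.002 0 0.015 0 0 0 0.005;-0.002 0 0.02 0 0 0 0.005;-0.005 0 0.03 0 0 0 0.005;-0.005 0 0.03 0 0 0 0.005;-0.005 0 0.02 0 0 0 0.005"

```text
time: 6.65
ee_pos: [0.6131, 0.0321, 0.4204]
tcp_rot: [0.004, 0.987, 0.024, -0.157]
wrist_force: [-0.5, -0.3, -2.8]
gripper_width: 0.136
```

Run:
```python
from h import *
f=grab_frame("top"); im=cv2.imread("pics/raw_top0.png")
print(im[212,424],im[250,424],im[212,475])
m=(im.max(2)<60).astype(np.uint8); m[:,:370]=0;m[:,478:]=0;m[:170]=0;m[246:]=0
n,l,s,c=cv2.connectedComponentsWithStats(m); i=l[212,424]
p=np.argwhere(l==i)[:,::-1]+0.; print(s[i],cv2.minAreaRect(ray(f,p,.004)[:,:2].astype(np.float32)))
st=read_state(); print(st["ee_pos"],st["joint_positions"])
```

```text
[46 48 44] [ 94 120  64] [ 94 118  64]
[ 383  184   81   57 4454] ((0.48604053258895874, -0.33332711458206177), (0.2531728446483612, 0.17437778413295746), 87.70301818847656)
[0.61299445 0.03211799 0.42292627] [-0.06638868  0.30516562  1.40531145 -0.03724565  1.7429972   1.45500873]
```

>>> move_arm:
  moves: "-0.014 -0.036 0 0.0016 -0.032 0 0.005;-0.014 -0.036 0 0.0016 -0.032 0 0.005;-0.014 -0.036 0 0.0016 -0.032 0 0.005;-0.014 -0.036 0 0.0016 -0.032 0 0.005;-0.014 -0.036 0 0.0016 -0.032 0 0.005"

```text
time: 7.32
ee_pos: [0.5423, -0.1489, 0.4166]
tcp_rot: [0.002, 0.997, 0.024, -0.08]
wrist_force: [0.2, -0.1, -4.5]
gripper_width: 0.135
```

>>> move_arm:
  moves: "-0.014 -0.036 -0.01 0.0016 -0.032 0 0.005;-0.014 -0.036 -0.02 0.0016 -0.032 0 0.005;-0.014 -0.036 -0.03 0.0016 -0.032 0 0.005;-0.014 -0.036 -0.03 0.0016 -0.032 0 0.005;-0.014 -0.036 -0.03 0.0016 -0.032 0 0.005"

```text
time: 7.95
ee_pos: [0.4722, -0.3288, 0.2958]
tcp_rot: [-0.0, 1.0, 0.024, 0.0]
wrist_force: [0.2, 0.1, -3.8]
gripper_width: 0.131
```

>>> move_arm:
  moves: "0 0 0 0 0 -0.03 0.005;0 0 0 0 0 -0.03 0.005;0 0 0 0 0 -0.03 0.005;0 0 0 0 0 0 0.005;0 0 0 0 0 0 0.005"

```text
time: 8.57
ee_pos: [0.4734, -0.3274, 0.2974]
tcp_rot: [0.0, 1.0, -0.02, 0.0]
wrist_force: [-0.5, -0.4, -3.6]
gripper_width: 0.137
```

```bash
cat >> h.py <<'E'
def pose():
    st=read_state(); q=st["tcp_rot"]; R=Ro.from_quat([q[1],q[2],q[3],q[0]]).as_matrix()
    # tilt of tool z from down as world x,y, and yaw of tool x
    print("pos",np.round(st["ee_pos"],4),"zaxis",np.round(R[:,2],4),"yaw deg",round(np.degrees(np.arctan2(R[1,0],R[0,0])),2),"F",np.round(st["wrist_force"],1),"w_mm",round(st["gripper_width"]*87,1),"t",st["time"]); return st
E
python3 - <<'E'
from h import *
pose(); shot("side","s2.png",(280,80,480,240),3.5)
E
```

```text
pos [ 0.4734 -0.3274  0.2974] zaxis [ 6.e-04 -6.e-04 -1.e+00] yaw deg -2.28 F [-0.5 -0.4 -3.6] w_mm 11.9 t 8.575
```

View pics/s2.png

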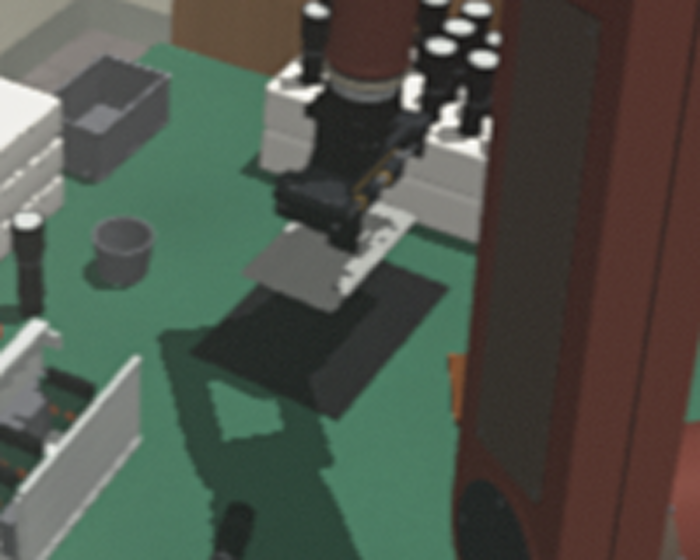

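The cover is held level above the mat. I lower it now.

>>> move_arm:
  moves: "-0.002 -0.005 -0.02 0 0 0 0.005;0 0 -0.03 0 0 0 0.005;0 0 -0.025 0 0 0 0.005;0 0 -0.01 0 0 0 0.005;0 0 -0.005 0 0 0 0.005"

```text
time: 9.25
ee_pos: [0.4707, -0.3329, 0.2058]
tcp_rot: [-0.0, 1.0, -0.021, -0.0]
wrist_force: [0.1, 0.7, -3.4]
gripper_width: 0.133
```

>>> move_arm:
  moves: "0 0 -0.002 0 0 0 0.005;0 0 -0.002 0 0 0 0.005;0 0 -0.002 0 0 0 0.005;0 0 -0.001 0 0 0 0.005;0 0 -0.001 0 0 0 0.005"

```text
time: 9.88
ee_pos: [0.4711, -0.3329, 0.199]
tcp_rot: [0.0, 1.0, -0.021, 0.0]
wrist_force: [0.4, -0.2, -3.7]
gripper_width: 0.139
```

```bash
python3 -c "
from h import *
pose()"
```

```text
pos [ 0.4711 -0.3329  0.199 ] zaxis [ 2.e-04 -2.e-04 -1.e+00] yaw deg -2.36 F [ 0.4 -0.2 -3.7] w_mm 12.1 t 9.875
```

>>> move_arm:
  moves: "0 0 -0.0008 0 0 0 0.005;0 0 -0.0007 0 0 0 0.005;0 0 -0.0007 0 0 0 0.005;0 0 0 0 0 0 0.005;0 0 0 0 0 0 0.005"

```text
time: 10.5
ee_pos: [0.4711, -0.333, 0.1982]
tcp_rot: [-0.0, 1.0, -0.021, -0.0]
wrist_force: [-6.2, 4.8, 10.8]
gripper_width: 0.134
```

>>> move_arm:
  moves: "0 0 0 0 0 0 0.02;0 0 0 0 0 0 0.04;0 0 0 0 0 0 0.06;0 0 0 0 0 0 0.06;0 0 0.005 0 0 0 0.06"

```text
time: 11.12
ee_pos: [0.4708, -0.3327, 0.2013]
tcp_rot: [-0.0, 1.0, -0.021, -0.0]
wrist_force: [-0.4, 0.2, -0.3]
gripper_width: 0.601
```

>>> move_arm:
  moves: "0 0 0.02 0 0 0 0.06;0 0 0.04 0 0 0 0.06;0 0 0.05 0 0 0 0.06;0.015 0.035 0.06 0 0 0 0.06;0.015 0.035 0.05 0 0 0 0.06"

```text
time: 11.75
ee_pos: [0.4989, -0.2669, 0.418]
tcp_rot: [0.001, 1.0, -0.021, 0.001]
wrist_force: [0.1, 0.1, -0.4]
gripper_width: 0.689
```

>>> move_arm:
  moves: "0.015 0.04 0.01 0 0 0.018 0.06;0.015 0.04 0.01 0 0 0.018 0.06;0.015 0.04 0 0 0 0.018 0.06;0.01 0.04 0 0 0 0.018 0.06;0.01 0.04 0 0 0 0.018 0.06"

```text
time: 12.38
ee_pos: [0.5641, -0.0659, 0.4361]
tcp_rot: [0.0, 1.0, 0.025, 0.001]
wrist_force: [0.8, 0.2, 0.5]
gripper_width: 0.686
```

>>> move_arm:
  moves: "0.005 0.03 0 0 0 0 0.06;0 0.03 0 0 0 0 0.06;0 0.03 0 0 0 0 0.06;0 0 0 0 0 0 0.06;0 0 0 0 0 0 0.06"

```text
time: 13.0
ee_pos: [0.569, 0.0223, 0.4352]
tcp_rot: [0.0, 1.0, 0.025, 0.001]
wrist_force: [-0.0, -0.1, 0.7]
gripper_width: 0.688
```

```bash
python3 -c "
from h import *
pose();shot('wrist','w2.png')"
```

```text
pos [0.569  0.0223 0.4352] zaxis [ 1.3e-03 -7.0e-04 -1.0e+00] yaw deg 2.81 F [-0.  -0.1  0.7] w_mm 59.9 t 13.0
```

View pics/w2.png

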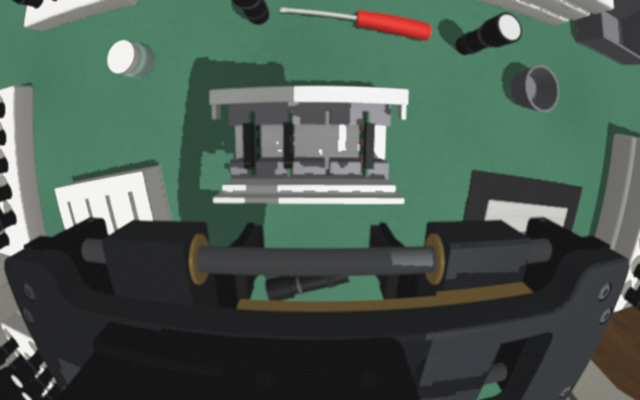

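Three black bars are visible, at columns of about 250, 289 and 367. I check them against the slot positions.

Run:
```python
from h import *
st=read_state(); f=grab_frame("wrist")
a=np.radians(2.8); 
def rw(x,y): return np.array([.6126+x*np.cos(a)-y*np.sin(a), .0305+x*np.sin(a)+y*np.cos(a)])
for y in (66,22,-22,-66):
    p=rw(-.004,y/1e3); print(y,np.round(p,4),wproj(st,f,[*p,.088]).round(0))
im=np.array(f["image"]); print(im[135:150:5,230:390].max(2).min(0) if 0 else im[140,230:390].max(1))
```

```text
66 [0.6054 0.0962] [[249. 146.]]
22 [0.6075 0.0523] [[290. 146.]]
-22 [0.6097 0.0083] [[332. 145.]]
-66 [ 0.6118 -0.0356] [[373. 146.]]
[ 73  75  74  77  94 121 138 144 145 145 142 127  93  56  33  30  32  33
  32  32  28  25  29  36  45  44  37  30  37  56  85 115 136 142 143 142
 142 141 141 141 140 141 140 141 140 140 146 151 146 140 137 126 101  64
  36  31  31  33  34  32  33  33  54  94 124 137 139 140 139 140 139 139
 140 140 140 140 140 140 140 140 140 140 141 140 142 141 142 142 142 142
 141 141 143 141 141 142 142 142 143 141 142 142 141 143 142 141 144 171
 223 243 245 245 245 244 232 183 147 143 144 143 144 144 144 144 144 145
 144 141 126  92  76  89  85  57  31  36  55  62  64  62  63  62  69 118
 194 239 245 245 245 245 245 245 245 246 241 192 138 128 129 128]
```

Boards stand in the slots at y = 66, 22 and -66 mm. First pick: y = 66.

>>> move_arm:
  moves: "0.018 0.037 -0.03 0 0 0 0.028;0.018 0.037 -0.03 0 0 0 0.028;0 0 -0.04 0 0 0 0.028;0 0 -0.03 0 0 0 0.028;0 0 0 0 0 0 0.028"

```text
time: 13.72
ee_pos: [0.604, 0.0958, 0.301]
tcp_rot: [0.0, 1.0, 0.024, -0.003]
wrist_force: [0.2, 0.4, 0.1]
gripper_width: 0.334
```

>>> move_arm:
  moves: "0 0 0 0 0 0 0.028;0 0 0 0 0 0 0.028;0 0 0 0 0 0 0.028;0 0 0 0 0 0 0.028;0 0 0 0 0 0 0.028"

```text
time: 14.35
ee_pos: [0.6051, 0.0967, 0.3044]
tcp_rot: [-0.0, 1.0, 0.024, 0.0]
wrist_force: [0.3, -0.9, -0.3]
gripper_width: 0.319
```

```bash
python3 -c "
from h import *
pose();shot('wrist','w3.png')"
```

```text
pos [0.6051 0.0967 0.3044] zaxis [ 3.e-04  0.e+00 -1.e+00] yaw deg 2.8 F [ 0.3 -0.9 -0.3] w_mm 27.8 t 14.35
```

View pics/w3.png

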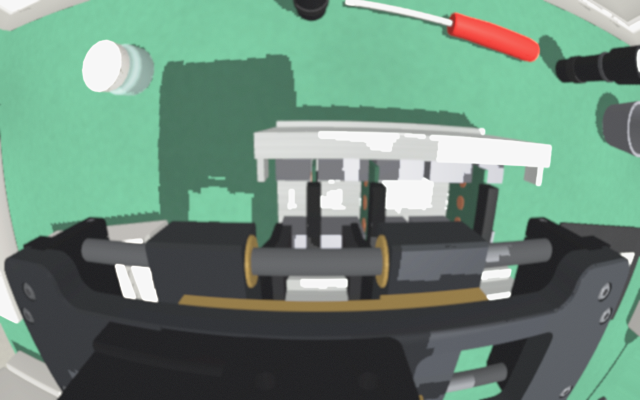

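The target bar (col ~314) is centred between the fingers, so I descend and grip.

>>> move_arm:
  moves: "0 -0.0005 -0.02 0 0 0 0.028;0 0 -0.02 0 0 0 0.028;0 0 -0.012 0 0 0 0.028;0 0 -0.006 0 0 0 0.028;0 0 0 0 0 0 0.028"

```text
time: 15.02
ee_pos: [0.605, 0.0962, 0.2455]
tcp_rot: [-0.0, 1.0, 0.024, -0.001]
wrist_force: [0.1, 1.0, -0.1]
gripper_width: 0.322
```

>>> move_arm:
  moves: "0 0 0 0 0 0 0.02;0 0 0 0 0 0 0.01;0 0 0 0 0 0 0.004;0 0 0 0 0 0 0.004;0 0 0 0 0 0 0.004"
  grip_force: 25

```text
time: 15.65
ee_pos: [0.6054, 0.0965, 0.2468]
tcp_rot: [-0.0, 1.0, 0.024, 0.001]
wrist_force: [-0.7, 3.1, 3.7]
gripper_width: 0.109
```

```bash
python3 -c "
from h import *
pose()
f=grab_frame('top'); im=np.array(f['image']); cv2.imwrite('pics/t3.png',im)
hsv=cv2.cvtColor(im,cv2.COLOR_BGR2HSV); w=((hsv[...,1]<40)&(hsv[...,2]>170)).astype(np.uint8)
n,l,s,c=cv2.connectedComponentsWithStats(w); i=l[205,182]; p=np.argwhere(l==i)[:,::-1]+0.
print(s[i],cv2.minAreaRect(ray(f,p,.055)[:,:2].astype(np.float32)))"
```

```text
pos [0.6054 0.0965 0.2468] zaxis [ 1.1e-03  7.0e-04 -1.0e+00] yaw deg 2.8 F [-0.7  3.1  3.7] w_mm 9.5 t 15.65
[ 175  189   64   53 2336] ((0.485628217458725, 0.3336901068687439), (0.13168875873088837, 0.188585102558136), 9.367820739746094)
```

>>> move_arm:
  moves: "0 0 0.01 0 0 0 0.004;0 0 0.025 0 0 0 0.004;0 0 0.035 0 0 0 0.004;0 0 0.04 0 0 0 0.004;0 0 0.04 0 0 0 0.004"

```text
time: 16.32
ee_pos: [0.6048, 0.0956, 0.3973]
tcp_rot: [0.001, 1.0, 0.024, -0.0]
wrist_force: [0.7, -0.1, -0.5]
gripper_width: 0.114
```

>>> move_arm:
  moves: "-0.013 0.03 0.005 0 0 0.0115 0.004;-0.013 0.03 0 0 0 0.0115 0.004;-0.013 0.03 0 0 0 0.0115 0.004;-0.013 0.03 0 0 0 0.0115 0.004;-0.013 0.03 0 0 0 0.0115 0.004"

```text
time: 16.95
ee_pos: [0.5396, 0.2465, 0.4012]
tcp_rot: [0.001, 0.999, 0.053, -0.0]
wrist_force: [0.6, 0.8, -0.4]
gripper_width: 0.112
```

>>> move_arm:
  moves: "-0.013 0.03 0 0 0 0.0115 0.004;-0.013 0.03 0 0 0 0.0115 0.004;-0.013 0.03 0 0 0 0.0115 0.004;-0.013 0.03 0 0 0 0.0115 0.004;-0.013 0.032 0 0 0 0.0115 0.004"

```text
time: 17.58
ee_pos: [0.4748, 0.3985, 0.4013]
tcp_rot: [0.001, 0.997, 0.082, 0.0]
wrist_force: [-0.2, 0.5, -0.6]
gripper_width: 0.116
```

>>> move_arm:
  moves: "0 0 -0.03 0 0 0 0.004;0 0 -0.02 0 0 0 0.004;0 0 0 0 0 0 0.004;0 0 0 0 0 0 0.004;0 0 0 0 0 0 0.004"

```text
time: 18.2
ee_pos: [0.4757, 0.398, 0.3525]
tcp_rot: [-0.0, 0.997, 0.081, 0.001]
wrist_force: [-1.0, -0.3, -0.7]
gripper_width: 0.111
```

```bash
python3 -c "
from h import *
pose();shot('wrist','w4.png')"
```

```text
pos [0.4757 0.398  0.3525] zaxis [ 0.0019  0.0011 -1.    ] yaw deg 9.35 F [-1.  -0.3 -0.7] w_mm 9.6 t 18.2
```

View pics/w4.png

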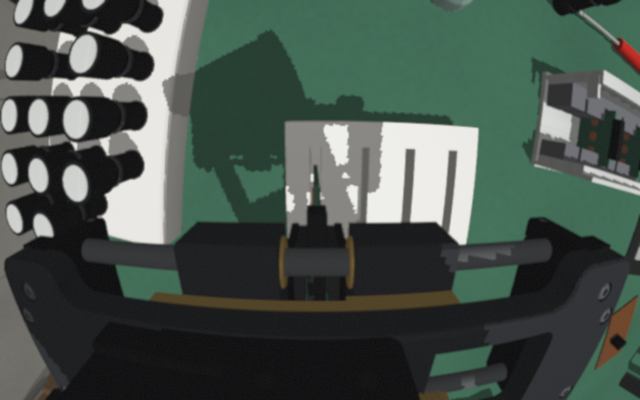

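```bash
cat > tr.py <<'E'
from h import *
import sys
cx,cy,yw=map(float,sys.argv[1:4]); a=np.radians(yw); st=read_state(); f=grab_frame("wrist")
im=np.array(f["image"])
def tw(x,y,z=.055): return [cx+x*np.cos(a)-y*np.sin(a), cy+x*np.sin(a)+y*np.cos(a),z]
for n,x,y in [("rearL",.065,.093),("rearR",.065,-.093),("p66",.042,.066),("p22",.042,.022),("p-22",.042,-.022),("p-66",.042,-.066)]:
    print(n,wproj(st,f,tw(x,y)).round(1))
for y in (.066,.022,-.022,-.066): print("pocket",y,np.round(tw(0,y)[:2],4))
r=165; print("row165",im[r,280:480].max(1))
E
python3 tr.py .4856 .3337 9.37
```

```text
rearL [[285.9 123.8]]
rearR [[478.9 130.5]]
p66 [[316.2 149.2]]
p22 [[364.9 149.7]]
p-22 [[411.3 150.8]]
p-66 [[453.7 152.5]]
pocket 0.066 [0.4749 0.3988]
pocket 0.022 [0.482  0.3554]
pocket -0.022 [0.4892 0.312 ]
pocket -0.066 [0.4963 0.2686]
row165 [ 91  94  87  72  76 100 120 132 137 137 136 136 136 136 136 136 136 136
 136 136 136 137 137 136 136 137 136 137 134 126 123 128 124 106  89  86
  94 111 128 133 128 128 133 136 137 136 136 137 135 136 136 137 137 136
 137 154 186 206 190 157 142 151 157 159 152 141 136 136 136 137 137 136
 137 135 136 137 137 136 136 137 134 125 109  99  94  94  94  97 106 123
 133 135 136 136 136 137 136 135 136 137 149 194 231 239 239 239 239 239
 239 239 239 239 238 238 238 238 238 238 238 238 238 238 238 234 213 148
 100  93  94  95  95  94  95 113 175 230 239 239 238 238 238 238 238 238
 238 238 238 238 238 238 238 238 238 238 238 238 237 237 237 237 237 237
 237 237 237 237 232 202 140  97  94  93  94  93  95 121 183 229 237 237
 236 236 236 236 236 236 236 236 236 236 236 235 236 236 234 217 158 118
 113 112]
```

Pocket positions in the wrist view agree with the tray estimate to about 1 mm. I lower the board.

>>> move_arm:
  moves: "-0.001 0.001 -0.02 0 0 0 0.004;0 0 -0.015 0 0 0 0.004;0 0 -0.02 0 0 0 0.004;0 0 -0.025 0 0 0 0.004;0 0 -0.015 0 0 0 0.004"

```text
time: 18.92
ee_pos: [0.4733, 0.3987, 0.2532]
tcp_rot: [0.001, 0.997, 0.082, -0.002]
wrist_force: [0.1, 0.6, -0.6]
gripper_width: 0.113
```

>>> move_arm:
  moves: "0 0 -0.002 0 0 0 0.004;0 0 -0.0015 0 0 0 0.004;0 0 -0.0015 0 0 0 0.004;0 0 -0.001 0 0 0 0.004;0 0 0 0 0 0 0.004"

```text
time: 19.55
ee_pos: [0.4742, 0.3992, 0.2505]
tcp_rot: [-0.0, 0.997, 0.082, 0.0]
wrist_force: [0.4, -0.5, -0.8]
gripper_width: 0.112
```

```bash
python3 -c "
from h import *
pose()"
```

```text
pos [0.4742 0.3992 0.2505] zaxis [ 5.e-04  3.e-04 -1.e+00] yaw deg 9.39 F [ 0.4 -0.5 -0.8] w_mm 9.7 t 19.55
```

>>> move_arm:
  moves: "0 0 -0.001 0 0 0 0.004;0 0 -0.0007 0 0 0 0.004;0 0 -0.0005 0 0 0 0.004;0 0 0 0 0 0 0.004;0 0 0 0 0 0 0.004"

```text
time: 20.18
ee_pos: [0.4742, 0.3994, 0.2488]
tcp_rot: [-0.0, 0.997, 0.082, 0.0]
wrist_force: [-1.6, -1.3, 5.0]
gripper_width: 0.113
```

>>> move_arm:
  moves: "0 0 0 0 0 0 0.015;0 0 0 0 0 0 0.028;0 0 0 0 0 0 0.028;0 0 0 0 0 0 0.028;0 0 0.02 0 0 0 0.028"

```text
time: 20.8
ee_pos: [0.4733, 0.3986, 0.2666]
tcp_rot: [0.001, 0.997, 0.082, -0.002]
wrist_force: [-0.3, 0.5, -0.3]
gripper_width: 0.318
```

>>> move_arm:
  moves: "0 0 0.04 0 0 0 0.028;0 0 0.05 0 0 0 0.028;0.013 -0.035 0.04 0 0 -0.0115 0.028;0.013 -0.035 0 0 0 -0.0115 0.028;0.013 -0.035 0 0 0 -0.0115 0.028"

```text
time: 21.42
ee_pos: [0.5135, 0.2933, 0.4009]
tcp_rot: [-0.001, 0.998, 0.065, 0.002]
wrist_force: [-0.3, -0.5, -0.8]
gripper_width: 0.321
```

>>> move_arm:
  moves: "0.013 -0.035 0 0 0 -0.0115 0.028;0.013 -0.035 0 0 0 -0.0115 0.028;0.013 -0.035 0 0 0 -0.0115 0.028;0.013 -0.035 0 0 0 -0.0115 0.028;0.013 -0.035 0 0 0 -0.0115 0.028"

```text
time: 22.05
ee_pos: [0.5784, 0.118, 0.3998]
tcp_rot: [-0.0, 0.999, 0.036, 0.001]
wrist_force: [-0.2, 0.1, 0.2]
gripper_width: 0.324
```

>>> move_arm:
  moves: "0.013 -0.035 -0.02 0 0 -0.0115 0.028;0.016 -0.032 -0.03 0 0 -0.0115 0.028;0 0 -0.04 0 0 0 0.028;0 0 0 0 0 0 0.028;0 0 0 0 0 0 0.028"

```text
time: 22.68
ee_pos: [0.6076, 0.0525, 0.3102]
tcp_rot: [0.0, 1.0, 0.025, 0.001]
wrist_force: [0.5, 0.2, 0.7]
gripper_width: 0.32
```

```bash
python3 -c "
from h import *
pose();shot('wrist','w5.png'); shot('top','t5.png',(160,170,260,260),6)"
```

```text
pos [0.6076 0.0525 0.3102] zaxis [ 0.0024 -0.     -1.    ] yaw deg 2.83 F [0.5 0.2 0.7] w_mm 27.8 t 22.675
```

View pics/t5.png

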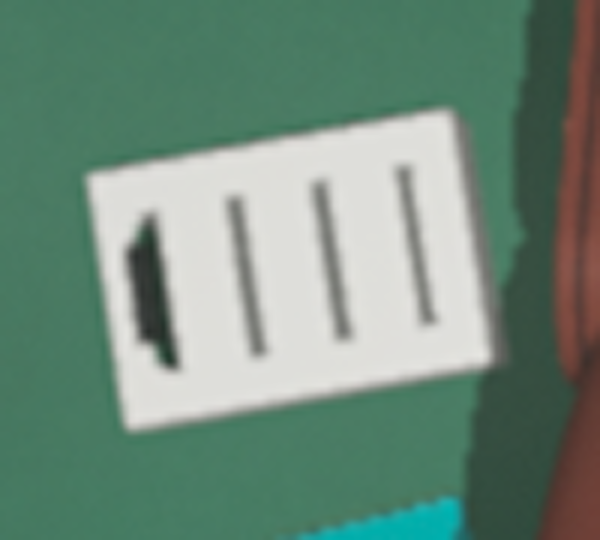

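Board 1 stands in the leftmost pocket and the tray is unmoved. Next is board 2 (y = 22).

>>> move_arm:
  moves: "0 0 -0.02 0 0 0 0.028;0 0 -0.02 0 0 0 0.028;0 0 -0.015 0 0 0 0.028;0 0 -0.008 0 0 0 0.028;0 0 0 0 0 0 0.028"

```text
time: 23.4
ee_pos: [0.6068, 0.0521, 0.2438]
tcp_rot: [-0.0, 1.0, 0.024, -0.001]
wrist_force: [0.9, -0.1, 0.5]
gripper_width: 0.325
```

>>> move_arm:
  moves: "0 0 0 0 0 0 0.02;0 0 0 0 0 0 0.01;0 0 0 0 0 0 0.004;0 0 0 0 0 0 0.004;0 0 0 0 0 0 0.004"

```text
time: 24.02
ee_pos: [0.6074, 0.0524, 0.2456]
tcp_rot: [-0.0, 1.0, 0.024, 0.001]
wrist_force: [-0.6, 2.8, 4.0]
gripper_width: 0.112
```

>>> move_arm:
  moves: "0 0 0.01 0 0 0 0.004;0 0 0.025 0 0 0 0.004;0 0 0.035 0 0 0 0.004;0 0 0.04 0 0 0 0.004;0 0 0.04 0 0 0 0.004"

```text
time: 24.65
ee_pos: [0.6068, 0.0518, 0.3963]
tcp_rot: [0.0, 1.0, 0.024, -0.0]
wrist_force: [0.2, -0.2, -0.7]
gripper_width: 0.109
```

>>> move_arm:
  moves: "-0.0125 0.03 0.005 0 0 0.0115 0.004;-0.0125 0.03 0 0 0 0.0115 0.004;-0.0125 0.03 0 0 0 0.0115 0.004;-0.0125 0.03 0 0 0 0.0115 0.004;-0.0125 0.03 0 0 0 0.0115 0.004"

```text
time: 25.28
ee_pos: [0.544, 0.2026, 0.4002]
tcp_rot: [0.001, 0.999, 0.053, -0.0]
wrist_force: [-0.6, 0.1, -0.8]
gripper_width: 0.108
```

>>> move_arm:
  moves: "-0.0125 0.03 0 0 0 0.0115 0.004;-0.0125 0.03 0 0 0 0.0115 0.004;-0.0125 0.03 0 0 0 0.0115 0.004;-0.0125 0.03 0 0 0 0.0115 0.004;-0.0125 0.033 0 0 0 0.0115 0.004"

```text
time: 25.9
ee_pos: [0.4817, 0.3556, 0.4002]
tcp_rot: [0.001, 0.997, 0.082, 0.0]
wrist_force: [0.5, 0.4, -0.7]
gripper_width: 0.115
```

>>> move_arm:
  moves: "0 0 -0.03 0 0 0 0.004;0 0 -0.02 0 0 0 0.004;0 0 0 0 0 0 0.004;0 0 0 0 0 0 0.004;0 0 0 0 0 0 0.004"

```text
time: 26.52
ee_pos: [0.4827, 0.355, 0.3513]
tcp_rot: [-0.0, 0.997, 0.081, 0.001]
wrist_force: [0.1, -0.3, -0.1]
gripper_width: 0.113
```

```bash
python3 -c "
from h import *
pose();shot('wrist','w6.png')"; python3 tr.py .4856 .3337 9.37
```

```text
pos [0.4827 0.355  0.3513] zaxis [ 1.9e-03  9.0e-04 -1.0e+00] yaw deg 9.35 F [ 0.1 -0.3 -0.1] w_mm 9.8 t 26.525
rearL [[238.  124.9]]
rearR [[439.9 127.5]]
p66 [[267.8 149.5]]
p22 [[316.6 149.2]]
p-22 [[365.5 149.7]]
p-66 [[412.1 150.8]]
pocket 0.066 [0.4749 0.3988]
pocket 0.022 [0.482  0.3554]
pocket -0.022 [0.4892 0.312 ]
pocket -0.066 [0.4963 0.2686]
row165 [137 137 136 137 138 137 137 137 137 135 137 137 138 137 137 137 137 137
 137 137 136 137 137 136 137 137 137 136 136 130 123 116 112 103  97  97
 109 124 133 134 128 128 134 137 137 137 136 137 136 141 150 165 187 209
 217 217 209 186 161 156 159 160 159 165 184 192 169 143 137 136 137 138
 136 136 137 137 137 136 137 137 136 129 115 102  95  94  94  95  99 111
 127 136 137 136 136 137 136 136 138 152 186 221 231 237 239 239 239 239
 239 239 239 239 239 239 239 238 239 239 239 239 239 239 239 238 232 200
 138 101  93  94  93  94  94  96 120 178 229 239 239 239 239 239 238 239
 239 238 238 238 238 238 238 238 238 238 238 236 224 184 137 115 114 114
 114 114 114 113 113 114 112 113 113 114 113 113 115 115 115 114 113 114
 115 112 113 112 111 113 112 115 113 114 114 113 113 112 112 113 112 112
 112 112]
```

View pics/w6.png

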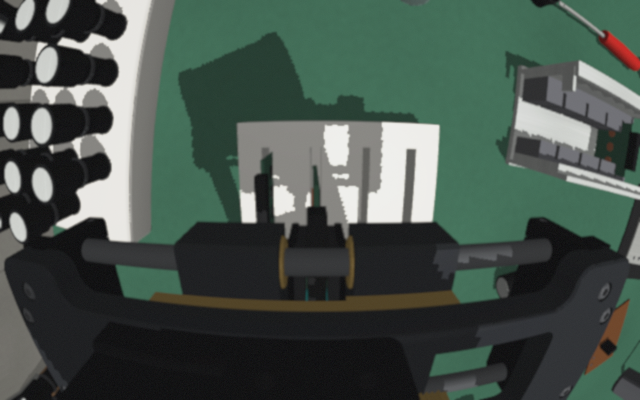

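The tray is unmoved (edges match within about 1 px) and board 1 is upright at (263,200). I lower board 2.

>>> move_arm:
  moves: "-0.001 0.0005 -0.02 0 0 0 0.004;0 0 -0.015 0 0 0 0.004;0 0 -0.02 0 0 0 0.004;0 0 -0.025 0 0 0 0.004;0 0 -0.015 0 0 0 0.004"

```text
time: 27.25
ee_pos: [0.4803, 0.3553, 0.2521]
tcp_rot: [0.001, 0.997, 0.082, -0.002]
wrist_force: [-0.3, 0.2, -1.4]
gripper_width: 0.116
```

>>> move_arm:
  moves: "0 0 -0.0025 0 0 0 0.004;0 0 -0.002 0 0 0 0.004;0 0 -0.0015 0 0 0 0.004;0 0 -0.001 0 0 0 0.004;0 0 0 0 0 0 0.004"

```text
time: 27.88
ee_pos: [0.4812, 0.3557, 0.2483]
tcp_rot: [-0.0, 0.997, 0.082, 0.0]
wrist_force: [-0.6, -0.3, -0.2]
gripper_width: 0.114
```

>>> move_arm:
  moves: "0 0 -0.0006 0 0 0 0.004;0 0 -0.0004 0 0 0 0.004;0 0 0 0 0 0 0.004;0 0 0 0 0 0 0.004;0 0 0 0 0 0 0.004"

```text
time: 28.5
ee_pos: [0.4813, 0.3558, 0.2477]
tcp_rot: [-0.0, 0.997, 0.082, 0.0]
wrist_force: [-1.8, -1.1, 5.6]
gripper_width: 0.109
```

>>> move_arm:
  moves: "0 0 0 0 0 0 0.015;0 0 0 0 0 0 0.028;0 0 0 0 0 0 0.028;0 0 0 0 0 0 0.028;0 0 0.02 0 0 0 0.028"

```text
time: 29.12
ee_pos: [0.4803, 0.3552, 0.2657]
tcp_rot: [0.001, 0.997, 0.082, -0.002]
wrist_force: [-0.3, -0.3, 0.5]
gripper_width: 0.321
```

>>> move_arm:
  moves: "0 0 0.04 0 0 0 0.028;0 0 0.05 0 0 0 0.028;0.013 -0.039 0.04 0 0 -0.0115 0.028;0.013 -0.039 0 0 0 -0.0115 0.028;0.013 -0.039 0 0 0 -0.0115 0.028"

```text
time: 29.75
ee_pos: [0.5204, 0.2377, 0.3999]
tcp_rot: [-0.0, 0.998, 0.065, 0.002]
wrist_force: [-0.7, 0.3, -0.0]
gripper_width: 0.32
```

>>> move_arm:
  moves: "0.013 -0.039 0 0 0 -0.0115 0.028;0.013 -0.039 0 0 0 -0.0115 0.028;0.013 -0.039 0 0 0 -0.0115 0.028;0.013 -0.039 0 0 0 -0.0115 0.028;0.013 -0.039 0 0 0 -0.0115 0.028"

```text
time: 30.38
ee_pos: [0.5854, 0.0424, 0.3988]
tcp_rot: [0.0, 0.999, 0.036, 0.001]
wrist_force: [0.6, -0.1, 0.5]
gripper_width: 0.321
```

>>> move_arm:
  moves: "0.013 -0.039 -0.02 0 0 -0.0115 0.028;0.0135 -0.04 -0.03 0 0 -0.0115 0.028;0 0 -0.04 0 0 0 0.028;0 0 0 0 0 0 0.028;0 0 0 0 0 0 0.028"

```text
time: 31.0
ee_pos: [0.6122, -0.035, 0.3092]
tcp_rot: [0.0, 1.0, 0.025, 0.001]
wrist_force: [0.3, 0.5, 0.4]
gripper_width: 0.321
```

```bash
cat > tt.py <<'E'
from h import *
pose(); f=grab_frame('top'); im=np.array(f['image']); cv2.imwrite('pics/ttlast.png',im)
hsv=cv2.cvtColor(im,cv2.COLOR_BGR2HSV); w=((hsv[...,1]<40)&(hsv[...,2]>170)).astype(np.uint8)
n,l,s,c=cv2.connectedComponentsWithStats(w)
for i in range(1,n):
    if 1500<s[i,4]<3000 and s[i,0]>140 and s[i,0]<260 and s[i,1]>150:
        p=np.argwhere(l==i)[:,::-1]+0.; print(s[i],cv2.minAreaRect(ray(f,p,.055)[:,:2].astype(np.float32)))
E
python3 tt.py
```

```text
pos [ 0.6122 -0.035   0.3092] zaxis [ 2.3e-03 -3.0e-04 -1.0e+00] yaw deg 2.83 F [0.3 0.5 0.4] w_mm 27.9 t 31.0
[ 175  189   67   53 2248] ((0.4856283664703369, 0.333688884973526), (0.13168875873088837, 0.1885875016450882), 9.367807388305664)
```

>>> move_arm:
  moves: "-0.0004 -0.0006 -0.02 0 0 0 0.028;0 0 -0.02 0 0 0 0.028;0 0 -0.015 0 0 0 0.028;0 0 -0.007 0 0 0 0.028;0 0 0 0 0 0 0.028"

```text
time: 31.68
ee_pos: [0.6109, -0.0359, 0.2439]
tcp_rot: [-0.0, 1.0, 0.024, -0.001]
wrist_force: [-0.9, -0.1, 0.1]
gripper_width: 0.321
```

>>> move_arm:
  moves: "0 0 0 0 0 0 0.02;0 0 0 0 0 0 0.01;0 0 0 0 0 0 0.004;0 0 0 0 0 0 0.004;0 0 0 0 0 0 0.004"

```text
time: 32.3
ee_pos: [0.6115, -0.0357, 0.2456]
tcp_rot: [-0.0, 1.0, 0.024, 0.001]
wrist_force: [-0.9, 2.2, 4.7]
gripper_width: 0.111
```

>>> move_arm:
  moves: "0 0 0.01 0 0 0 0.004;0 0 0.025 0 0 0 0.004;0 0 0.035 0 0 0 0.004;0 0 0.04 0 0 0 0.004;0 0 0.04 0 0 0 0.004"

```text
time: 32.92
ee_pos: [0.6109, -0.0363, 0.3963]
tcp_rot: [0.0, 1.0, 0.024, -0.0]
wrist_force: [0.6, -0.6, 0.6]
gripper_width: 0.112
```

>>> move_arm:
  moves: "-0.0115 0.03 0.005 0 0 0.0115 0.004;-0.0115 0.03 0 0 0 0.0115 0.004;-0.0115 0.03 0 0 0 0.0115 0.004;-0.0115 0.03 0 0 0 0.0115 0.004;-0.0115 0.03 0 0 0 0.0115 0.004"

```text
time: 33.55
ee_pos: [0.5531, 0.1146, 0.4002]
tcp_rot: [0.0, 0.999, 0.053, 0.0]
wrist_force: [0.3, 0.0, -1.0]
gripper_width: 0.109
```

>>> move_arm:
  moves: "-0.0115 0.03 0 0 0 0.0115 0.004;-0.0115 0.03 0 0 0 0.0115 0.004;-0.0115 0.03 0 0 0 0.0115 0.004;-0.0115 0.03 0 0 0 0.0115 0.004;-0.0115 0.034 0 0 0 0.0115 0.004"

```text
time: 34.17
ee_pos: [0.4958, 0.2685, 0.4002]
tcp_rot: [0.001, 0.997, 0.082, 0.0]
wrist_force: [-0.2, 0.1, -1.4]
gripper_width: 0.111
```

>>> move_arm:
  moves: "0 0 -0.03 0 0 0 0.004;0 0 -0.02 0 0 0 0.004;0 0 0 0 0 0 0.004;0 0 0 0 0 0 0.004;0 0 0 0 0 0 0.004"

```text
time: 34.8
ee_pos: [0.4968, 0.2679, 0.3512]
tcp_rot: [-0.0, 0.997, 0.081, 0.001]
wrist_force: [0.4, 0.3, -0.6]
gripper_width: 0.117
```

```bash
python3 -c "
from h import *
pose();shot('wrist','w7.png')"; python3 tr.py .4856 .3337 9.37
```

```text
pos [0.4968 0.2679 0.3512] zaxis [ 2.e-03  7.e-04 -1.e+00] yaw deg 9.35 F [ 0.4  0.3 -0.6] w_mm 10.2 t 34.8
rearL [[153.1 129.8]]
rearR [[346.7 123.5]]
p66 [[178.2 151.9]]
p22 [[220.8 150.3]]
p-22 [[267.3 149.3]]
p-66 [[316.2 149. ]]
pocket 0.066 [0.4749 0.3988]
pocket 0.022 [0.482  0.3554]
pocket -0.022 [0.4892 0.312 ]
pocket -0.066 [0.4963 0.2686]
row165 [149 149 151 150 150 149 149 149 150 149 150 150 149 149 150 150 150 150
 149 151 149 150 150 149 150 151 150 149 146 140 135 136 131 117 106 107
 119 136 145 147 140 140 146 154 165 182 207 224 228 223 201 172 163 171
 174 174 175 182 204 224 230 230 228 215 177 140 110  90  80  76  72  70
  71  71  70  71  71  73  72  72  77  93 110 122 126 125 125 126 125 126
 125 124 124 123 124 124 124 124 124 124 124 123 125 123 125 125 125 125
 125 125 123 124 125 124 124 125 125 124 125 125 124 125 124 123 122 123
 122 123 123 124 124 124 124 124 124 123 124 123 124 123 124 122 124 124
 124 124 123 124 122 123 124 125 123 124 124 122 125 123 123 125 124 123
 124 124 125 124 126 125 125 125 125 125 125 125 123 123 123 122 121 116
 115 111 106 102 100  97  96  95  95  94  93  93  93  94  92  94  93  94
  95  94]
```

View pics/w7.png

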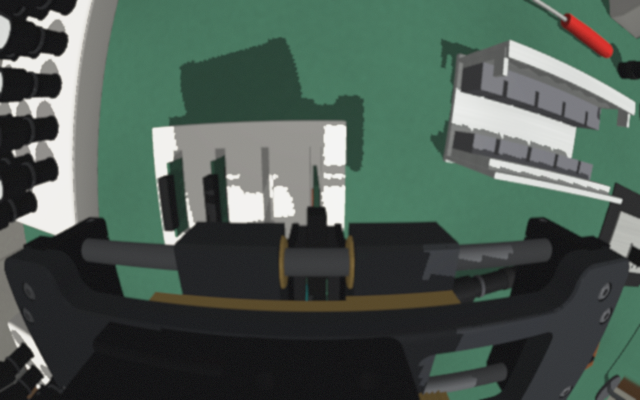

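The tray edges match (153 and 346 px), the rack is empty and both boards are upright. I lower board 3.

>>> move_arm:
  moves: "-0.001 0.0005 -0.02 0 0 0 0.004;0 0 -0.015 0 0 0 0.004;0 0 -0.02 0 0 0 0.004;0 0 -0.025 0 0 0 0.004;0 0 -0.015 0 0 0 0.004"

```text
time: 35.52
ee_pos: [0.4948, 0.2684, 0.2534]
tcp_rot: [0.0, 0.997, 0.082, -0.001]
wrist_force: [-0.2, 0.0, -0.6]
gripper_width: 0.113
```

>>> move_arm:
  moves: "0 0 -0.0025 0 0 0 0.004;0 0 -0.002 0 0 0 0.004;0 0 -0.0015 0 0 0 0.004;0 0 -0.001 0 0 0 0.004;0 0 0 0 0 0 0.004"

```text
time: 36.15
ee_pos: [0.4953, 0.2686, 0.2482]
tcp_rot: [-0.0, 0.997, 0.082, 0.0]
wrist_force: [0.4, -0.2, -1.5]
gripper_width: 0.109
```

>>> move_arm:
  moves: "0 0 -0.0006 0 0 0 0.004;0 0 -0.0004 0 0 0 0.004;0 0 0 0 0 0 0.004;0 0 0 0 0 0 0.004;0 0 0 0 0 0 0.004"

```text
time: 36.78
ee_pos: [0.4954, 0.2687, 0.2477]
tcp_rot: [-0.0, 0.997, 0.082, 0.0]
wrist_force: [-1.6, 0.2, 5.3]
gripper_width: 0.112
```

>>> move_arm:
  moves: "0 0 0 0 0 0 0.015;0 0 0 0 0 0 0.028;0 0 0 0 0 0 0.028;0 0 0 0 0 0 0.028;0 0 0.02 0 0 0 0.028"

```text
time: 37.4
ee_pos: [0.4943, 0.2682, 0.2652]
tcp_rot: [0.001, 0.997, 0.082, -0.002]
wrist_force: [0.1, -0.1, 0.5]
gripper_width: 0.318
```

>>> move_arm:
  moves: "0 0 0.04 0 0 0 0.028;0 0 0.05 0 0 0 0.028;-0.002 -0.05 0.05 0 0 -0.017 0.05;-0.002 -0.05 0.01 0 0 -0.017 0.06;-0.002 -0.05 0 0 0 -0.017 0.06"

```text
time: 38.02
ee_pos: [0.4895, 0.1233, 0.413]
tcp_rot: [0.0, 0.998, 0.057, 0.002]
wrist_force: [0.1, 0.3, 0.1]
gripper_width: 0.576
```

>>> move_arm:
  moves: "-0.002 -0.05 0 0 0 -0.017 0.06;-0.002 -0.05 0 0 0 -0.017 0.06;-0.002 -0.05 0 0 0 -0.017 0.06;-0.002 -0.05 0 0 0 -0.017 0.06;-0.002 -0.05 0 0 0 -0.017 0.06"

```text
time: 38.65
ee_pos: [0.4791, -0.1272, 0.4113]
tcp_rot: [0.0, 1.0, 0.014, 0.0]
wrist_force: [-0.2, 0.5, 0.7]
gripper_width: 0.691
```

>>> move_arm:
  moves: "-0.002 -0.05 0 0 0 -0.017 0.06;-0.002 -0.05 0 0 0 -0.017 0.06;-0.002 -0.05 0 0 0 -0.017 0.06;-0.002 -0.05 0 0 0 -0.0165 0.06;0 0 0 0 0 0 0.06"

```text
time: 39.28
ee_pos: [0.4707, -0.3287, 0.4107]
tcp_rot: [0.0, 1.0, -0.022, -0.0]
wrist_force: [-0.4, 0.5, -0.4]
gripper_width: 0.687
```

```bash
python3 tt.py
python3 - <<'E'
from h import *
st,f=shot("wrist","w8.png"); im=np.array(f["image"])
a=np.radians(-2.3);c,s=np.cos(a),np.sin(a); ox,oy=.4711+.015*c,-.333+.015*s
for x,y in [(.051,.093),(.051,-.093),(-.052,.093),(-.052,-.093)]: print(wproj(st,f,[ox+x*c-y*s,oy+x*s+y*c,.009]).round(0))
print("fin top rear/front",wproj(st,f,[[ox,oy,.045],[ox-.03*c,oy-.03*s,.045]]).round(0))
E
```

```text
pos [ 0.4707 -0.3287  0.4107] zaxis [-5.e-04 -5.e-04 -1.e+00] yaw deg -2.52 F [-0.4  0.5 -0.4] w_mm 59.8 t 39.275
[ 175  189   67   53 2188] ((0.4855472445487976, 0.3336772322654724), (0.1318041831254959, 0.18860317766666412), 9.345780372619629)
[[247. 121.]]
[[397. 121.]]
[[250. 201.]]
[[393. 201.]]
fin top rear/front [[323. 165.]
 [322. 191.]]
```

View pics/w8.png

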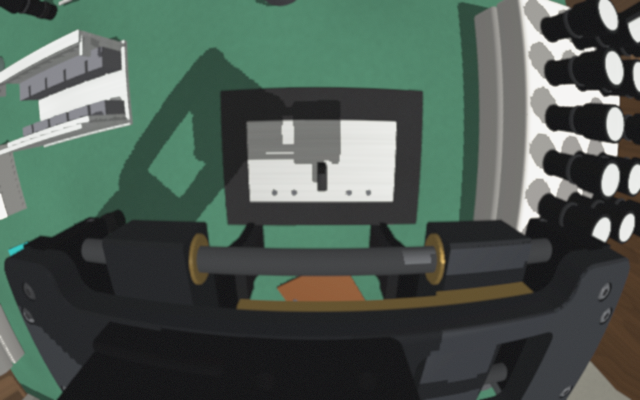

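The cover lies flat and centred, with its corners exactly where predicted. I re-grasp it.

>>> move_arm:
  moves: "0 -0.0043 -0.05 0 0 0.004 0.06;0 0 -0.06 0 0 0 0.05;0 0 -0.05 0 0 0 0.04;0 0 -0.035 0 0 0 0.03;0 0 -0.015 0 0 0 0.03"
  grip_force: 40

```text
time: 40.0
ee_pos: [0.471, -0.3278, 0.1989]
tcp_rot: [-0.001, 1.0, -0.017, -0.001]
wrist_force: [1.2, 0.2, 0.6]
gripper_width: 0.37
```

>>> move_arm:
  moves: "0 0 -0.002 0 0 0 0.03;0 0 0 0 0 0 0.015;0 0 0 0 0 0 0.005;0 0 0 0 0 0 0.005;0 0 0 0 0 0 0.005"

```text
time: 40.62
ee_pos: [0.4721, -0.3309, 0.2009]
tcp_rot: [0.001, 1.0, -0.018, 0.001]
wrist_force: [-0.3, -1.2, 5.8]
gripper_width: 0.134
```

>>> move_arm:
  moves: "0 0 0 0 0 0 0.005;0 0 0 0 0 0 0.005;0 0 0.01 0 0 0 0.005;0 0 0.02 0 0 0 0.005;0 0 0.03 0 0 0 0.005"

```text
time: 41.25
ee_pos: [0.4708, -0.3292, 0.2592]
tcp_rot: [-0.001, 1.0, -0.018, -0.001]
wrist_force: [-0.0, 0.3, -3.1]
gripper_width: 0.134
```

```bash
python3 -c "
from h import *
pose()"
```

```text
pos [ 0.4708 -0.3292  0.2592] zaxis [-0.0023  0.0023 -1.    ] yaw deg -2.04 F [-0.   0.3 -3.1] w_mm 11.7 t 41.25
```

>>> move_arm:
  moves: "0 0 0.04 0 0 0.017 0.005;0 0 0.05 0 0 0.017 0.005;0 0 0.05 0 0 0.017 0.005;0.014 0.03 0.02 0 0 0.017 0.005;0.014 0.03 0 0 0 0.0165 0.005"

```text
time: 41.88
ee_pos: [0.4997, -0.2695, 0.4232]
tcp_rot: [0.002, 1.0, 0.024, 0.002]
wrist_force: [0.7, 0.2, -4.4]
gripper_width: 0.135
```

>>> move_arm:
  moves: "0.014 0.03 0 -0.0016 0.032 0 0.005;0.014 0.03 0 -0.0016 0.032 0 0.005;0.014 0.03 0 -0.0016 0.032 0 0.005;0.014 0.03 0 -0.0016 0.032 0 0.005;0.014 0.03 0 -0.0016 0.032 0 0.005"

```text
time: 42.5
ee_pos: [0.5695, -0.1186, 0.42]
tcp_rot: [0.002, 0.996, 0.024, -0.08]
wrist_force: [-0.4, -0.5, -4.3]
gripper_width: 0.135
```

>>> move_arm:
  moves: "0.014 0.03 0 -0.0016 0.032 0 0.005;0.014 0.03 0 -0.0016 0.032 0 0.005;0.014 0.03 0 -0.0016 0.032 0 0.005;0.014 0.03 0 -0.0016 0.032 0 0.005;0.014 0.03 0 -0.0016 0.032 0 0.005"

```text
time: 43.12
ee_pos: [0.6395, 0.0313, 0.42]
tcp_rot: [0.004, 0.987, 0.024, -0.16]
wrist_force: [0.4, -1.0, -3.6]
gripper_width: 0.133
```

>>> move_arm:
  moves: "0 0 0 0 0 0 0.005;0 0 0 0 0 0 0.005;0 0 0 0 0 0 0.005;0 0 0 0 0 0 0.005;0 0 0 0 0 0 0.005"

```text
time: 43.75
ee_pos: [0.6393, 0.0295, 0.4193]
tcp_rot: [0.004, 0.987, 0.024, -0.159]
wrist_force: [-0.1, -0.3, -4.0]
gripper_width: 0.133
```

```bash
cat > ins.py <<'E'
from h import *
# current pivot (rear lower edge) in rack frame from TCP pose; cover grip offset in tool/cover frame
st=pose(); q=st["tcp_rot"]; R=Ro.from_quat([q[1],q[2],q[3],q[0]]).as_matrix()
C=np.c_[R[:,0],-R[:,1],-R[:,2]]   # cover axes in world
a=np.radians(2.8); A=np.array([[np.cos(a),np.sin(a),0],[-np.sin(a),np.cos(a),0],[0,0,1]])
for n,x,z in [("rear low",.0645,-.1969),("rear top",.0645,-.1919),("front low",-.0385,-.1969)]:
    print(n,(A@(np.array(st["ee_pos"])+C@[x,0,z]-[.6126,.0305,0])*1e3).round(1))
Cr=A@C; print("tilt deg",np.degrees(np.arcsin(-Cr[2,0])).round(2),"yaw err",np.degrees(np.arctan2(Cr[1,0],Cr[0,0])).round(2),"roll",np.degrees(np.arcsin(Cr[2,1])).round(2))
E
python3 ins.py
```

```text
pos [0.6393 0.0295 0.4193] zaxis [-0.3143 -0.0155 -0.9492] yaw deg 2.74 F [-0.1 -0.3 -4. ] w_mm 11.6 t 43.75
rear low [ 25.9  -2.4 212.1]
rear top [ 27.5  -2.4 216.9]
front low [-71.9  -2.3 244.5]
tilt deg 18.34 yaw err -0.06 roll -0.02
```

>>> move_arm:
  moves: "0.001 0.003 -0.03 0 0 0 0.005;0 0 -0.03 0 0 0 0.005;0 0 -0.03 0 0 0 0.005;0 0 -0.015 0 0 0 0.005;0 0 -0.01 0 0 0 0.005"

```text
time: 44.38
ee_pos: [0.6405, 0.0329, 0.3037]
tcp_rot: [0.004, 0.987, 0.024, -0.16]
wrist_force: [0.5, -0.6, -2.2]
gripper_width: 0.134
```

>>> move_arm:
  moves: "0 0 0 0 0 0 0.005;0 0 0 0 0 0 0.005;0 0 0 0 0 0 0.005;0 0 0 0 0 0 0.005;0 0 0 0 0 0 0.005"

```text
time: 45.0
ee_pos: [0.6405, 0.0331, 0.3044]
tcp_rot: [0.004, 0.987, 0.024, -0.159]
wrist_force: [0.4, 0.1, -3.0]
gripper_width: 0.138
```

```bash
python3 ins.py; python3 -c "
from h import *
shot('side','s9.png',(220,130,360,260),4)"
```

```text
pos [0.6405 0.0331 0.3044] zaxis [-0.3142 -0.0158 -0.9492] yaw deg 2.79 F [ 0.4  0.1 -3. ] w_mm 12.0 t 45.0
rear low [27.3  1.2 97.2]
rear top [ 28.8   1.2 101.9]
front low [-70.5   1.2 129.6]
tilt deg 18.34 yaw err -0.01 roll -0.02
```

View pics/s9.png

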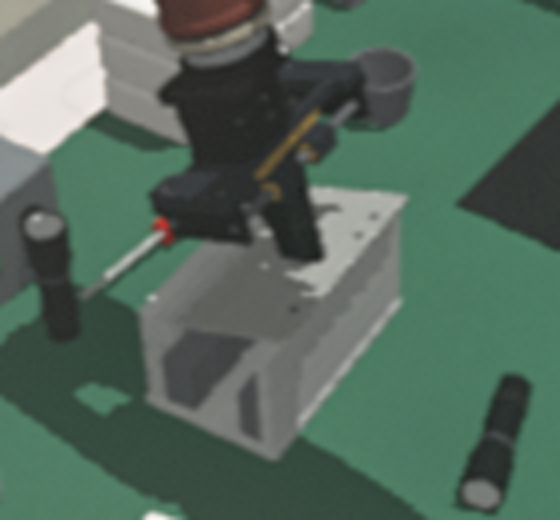

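The posture mirrors the extraction. I slide the rear edge under the lip.

>>> move_arm:
  moves: "0 -0.0006 -0.002 0 0 0 0.005;0.005 0.0002 -0.0005 0 0 0 0.005;0.005 0.0002 -0.0004 0 0 0 0.005;0.004 0.0002 -0.0004 0 0 0 0.005;0 0 0 0 0 0 0.005"

```text
time: 45.68
ee_pos: [0.6548, 0.0331, 0.3007]
tcp_rot: [0.004, 0.987, 0.024, -0.159]
wrist_force: [-0.1, 0.1, -3.1]
gripper_width: 0.133
```

```bash
python3 ins.py
```

```text
pos [0.6548 0.0331 0.3007] zaxis [-0.3144 -0.0157 -0.9492] yaw deg 2.79 F [-0.1  0.1 -3.1] w_mm 11.6 t 45.675
rear low [41.5  0.5 93.5]
rear top [43.1  0.5 98.3]
front low [-56.3   0.5 125.9]
tilt deg 18.35 yaw err -0.01 roll -0.02
```

>>> move_arm:
  moves: "0.003 0.0001 0 0 0 0 0.005;0.0025 0.0001 0 0 0 0 0.005;0.002 0.0001 0 0 0 0 0.005;0 0 0 0 0 0 0.005;0 0 0 0 0 0 0.005"

```text
time: 46.3
ee_pos: [0.6619, 0.0334, 0.3008]
tcp_rot: [0.004, 0.987, 0.024, -0.16]
wrist_force: [-0.3, 0.0, -4.0]
gripper_width: 0.133
```

```bash
python3 ins.py; python3 -c "
from tip import *
print(rows(.32,0,10,(-.0645,.1969)))"
```

```text
pos [0.6619 0.0334 0.3008] zaxis [-0.3147 -0.0157 -0.9491] yaw deg 2.79 F [-0.3  0.  -4. ] w_mm 11.5 t 46.3
rear low [48.6  0.4 93.6]
rear top [50.1  0.4 98.3]
front low [-49.2   0.4 126. ]
tilt deg 18.36 yaw err -0.01 roll -0.02
[[-0.0066 -0.0003 -0.0001  0.0016 -0.032 ]
 [-0.0066 -0.0003 -0.0003  0.0016 -0.032 ]
 [-0.0066 -0.0003 -0.0005  0.0016 -0.032 ]
 [-0.0066 -0.0003 -0.0007  0.0016 -0.032 ]
 [-0.0066 -0.0003 -0.0009  0.0016 -0.032 ]
 [-0.0065 -0.0003 -0.0011  0.0016 -0.032 ]
 [-0.0065 -0.0003 -0.0013  0.0016 -0.032 ]
 [-0.0064 -0.0003 -0.0016  0.0016 -0.032 ]
 [-0.0064 -0.0003 -0.0018  0.0016 -0.032 ]
 [-0.0063 -0.0003 -0.002   0.0016 -0.032 ]]
```

>>> move_arm:
  moves: "-0.0062 -0.0003 -0.0001 0.0016 -0.032 0 0.005;-0.0062 -0.0003 -0.0003 0.0016 -0.032 0 0.005;-0.0062 -0.0003 -0.0005 0.0016 -0.032 0 0.005;-0.0063 -0.0003 -0.0007 0.0016 -0.032 0 0.005;0 0 0 0 0 0 0.005"

```text
time: 46.92
ee_pos: [0.6365, 0.0322, 0.2993]
tcp_rot: [0.002, 0.995, 0.024, -0.096]
wrist_force: [-0.1, -0.6, -4.6]
gripper_width: 0.134
```

```bash
python3 ins.py
```

```text
pos [0.6365 0.0322 0.2993] zaxis [-0.1915 -0.0095 -0.9815] yaw deg 2.79 F [-0.1 -0.6 -4.6] w_mm 11.7 t 46.925
rear low [49.5  0.5 93.7]
rear top [50.5  0.5 98.6]
front low [-51.6   0.5 113.5]
tilt deg 11.05 yaw err -0.01 roll -0.01
```

>>> move_arm:
  moves: "-0.0064 -0.0003 -0.0009 0.0016 -0.032 0 0.005;-0.0063 -0.0003 -0.0011 0.0016 -0.032 0 0.005;-0.0063 -0.0003 -0.0013 0.0016 -0.032 0 0.005;-0.0063 -0.0003 -0.0016 0.0016 -0.032 0 0.005;0 0 0 0 0 0 0.005"

```text
time: 47.55
ee_pos: [0.6114, 0.031, 0.2943]
tcp_rot: [0.001, 0.999, 0.024, -0.033]
wrist_force: [-0.7, 0.4, -4.1]
gripper_width: 0.136
```

```bash
python3 ins.py
```

```text
pos [0.6114 0.031  0.2943] zaxis [-0.0654 -0.0032 -0.9979] yaw deg 2.79 F [-0.7  0.4 -4.1] w_mm 11.8 t 47.55
rear low [50.3  0.6 93.6]
rear top [50.6  0.6 98.5]
front low [-52.5   0.6 100.3]
tilt deg 3.75 yaw err -0.01 roll -0.0
```

>>> move_arm:
  moves: "-0.0063 -0.0003 -0.0018 0.0016 -0.032 0 0.005;-0.0063 -0.0003 -0.002 0.0016 -0.033 0 0.005;0 0 -0.0005 0 0 0 0.005;0 0 0 0 0 0 0.005;0 0 0 0 0 0 0.005"

```text
time: 48.18
ee_pos: [0.5995, 0.0304, 0.2902]
tcp_rot: [0.0, 1.0, 0.024, 0.0]
wrist_force: [-0.0, 0.4, -4.1]
gripper_width: 0.131
```

```bash
python3 ins.py
```

```text
pos [0.5995 0.0304 0.2902] zaxis [ 8.e-04 -0.e+00 -1.e+00] yaw deg 2.79 F [-0.   0.4 -4.1] w_mm 11.4 t 48.175
rear low [51.6  0.5 93.3]
rear top [51.6  0.5 98.3]
front low [-51.4   0.5  93.2]
tilt deg -0.04 yaw err -0.01 roll -0.0
```

>>> move_arm:
  moves: "-0.0006 0 -0.0005 0 0 0 0.005;0 0 -0.0005 0 0 0 0.005;0 0 -0.0003 0 0 0 0.005;0 0 0 0 0 0 0.005;0 0 0 0 0 0 0.005"

```text
time: 48.8
ee_pos: [0.5986, 0.0304, 0.2889]
tcp_rot: [0.0, 1.0, 0.024, 0.001]
wrist_force: [-1.4, -0.3, -0.6]
gripper_width: 0.132
```

Contact is beginning (load down from -4.1 to -0.6 N). A little more.

>>> move_arm:
  moves: "0 0 -0.0004 0 0 0 0.005;0 0 -0.0003 0 0 0 0.005;0 0 0 0 0 0 0.005;0 0 0 0 0 0 0.005;0 0 0 0 0 0 0.005"

```text
time: 49.42
ee_pos: [0.5986, 0.0304, 0.2889]
tcp_rot: [0.0, 1.0, 0.024, 0.001]
wrist_force: [-4.5, 0.4, 5.1]
gripper_width: 0.138
```

Contact comes exactly at the seated height (0.092 + 0.1969). I release and retreat.

>>> move_arm:
  moves: "0 0 0 0 0 0 0.02;0 0 0 0 0 0 0.04;0 0 0 0 0 0 0.05;0 0 0 0 0 0 0.05;0 0 0.005 0 0 0 0.05"

```text
time: 50.05
ee_pos: [0.5983, 0.0304, 0.2926]
tcp_rot: [-0.0, 1.0, 0.024, -0.0]
wrist_force: [-0.6, -0.1, -0.4]
gripper_width: 0.547
```

>>> move_arm:
  moves: "0 0 0.03 0 0 0 0.05;0 0 0.04 0 0 0 0.05;-0.01 0 0.05 0 0 0 0.05;-0.01 0 0.05 0 0 0 0.05;-0.015 -0.005 0.03 0 0 0 0.05"

```text
time: 50.68
ee_pos: [0.5634, 0.0255, 0.4968]
tcp_rot: [0.0, 1.0, 0.025, 0.003]
wrist_force: [0.5, 0.3, 0.2]
gripper_width: 0.574
```

>>> move_arm:
  moves: "0 0 0 0 0 0 0.05;0 0 0 0 0 0 0.05;0 0 0 0 0 0 0.05;0 0 0 0 0 0 0.05;0 0 0 0 0 0 0.05"

```text
time: 51.3
ee_pos: [0.5637, 0.0254, 0.4922]
tcp_rot: [-0.0, 1.0, 0.024, -0.0]
wrist_force: [0.9, -0.3, -0.1]
gripper_width: 0.576
```

```bash
python3 tt.py
python3 - <<'E'
from h import *
st,f=shot("wrist","w10.png"); a=cv2.imread("pics/raw_w10.png")
t=grab_frame("top")["image"]; b=np.array(t)[150:270,150:290]
c=cv2.resize(b,None,fx=2.6,fy=2.6,interpolation=cv2.INTER_CUBIC)
d=cv2.resize(a[80:215,180:440],None,fx=1.7,fy=1.7,interpolation=cv2.INTER_CUBIC)
o=np.zeros((max(c.shape[0],d.shape[0]),c.shape[1]+d.shape[1],3),np.uint8); o[:c.shape[0],:c.shape[1]]=c; o[:d.shape[0],c.shape[1]:]=d
cv2.imwrite("pics/fin.png",o); print(o.shape)
E
```

```text
pos [0.5637 0.0254 0.4922] zaxis [-4.e-04  2.e-04 -1.e+00] yaw deg 2.8 F [ 0.9 -0.3 -0.1] w_mm 50.1 t 51.3
[ 175  189   67   53 2180] ((0.485606849193573, 0.3336792588233948), (0.13168594241142273, 0.18858768045902252), 9.345847129821777)
(312, 806, 3)
```

View pics/fin.png

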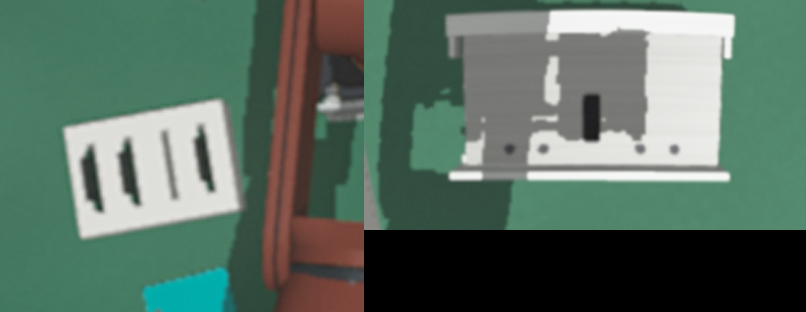

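The final view shows three boards standing in pockets of the unmoved tray. The cover is seated flat between the lips, handle up, just as at the start. I hand in.

```bash
python3 -c "
from h import *
print(close_job())"
```

```text
the job is handed in; nothing more can be done
None
```

The job is done and handed in at about 51 s of the 210 s allowed. No verdict was reported.

- **Cover off:** I tipped it about 18°, drew it out from under the rear lip and laid it flat, handle up, in the middle of the mat. In the wrist view its corners were where they should be, and it lay centred.
- **Boards:** Three were present, in slots y = 66, 22 and -66 mm. Each is now in its own tray pocket (66, 22 and -66), lowered until it touched the bottom with about 5 N before release. The tray was never knocked and stayed put to within 0.1 mm.
- **Cover back:** I hooked it under the rear lip and lowered it level. It made contact exactly at the seated height, and the last picture shows it flat behind the front lip as at the start. My estimate puts it within about 0.5 mm of its original sideways position.

I checked the boards' depth only by contact force and gripper height, not by a side view. The torches, screwdriver, jar and cup were not touched, but I did not re-measure them at the end. No check failed, and the highest wrist force in the readings was about 13 N.

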